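# Free a filter cassette from a clamp whose lock turns an unknown way

### The arm

A 7-joint arm with a two-finger parallel gripper is mounted at the origin on a cart in front of the work surface, level with it; the furniture and walls round the work are solid. World frame = base frame: x ahead of the robot, y to its left, z up, the work surface at z = 0. Lengths are in m, angles in rad, forces in N, time in s.
With the tool pointing down it reaches from about 0.35 to 0.9 m from the base axis. Payload 7.2 kg.
Tool frame: the origin (TCP) lies at the very end of the fingers, on their centre line; the grasp point (between the pads) lies 19 mm behind it; z points along the fingers, x is the direction in which the jaws open and shut, and the axes are right-handed (so a half turn about z gives the same grasp; the last joint's range is limited). The gripper opens to 85 mm and grips with 20 to 120 N. Pads are 22 mm wide; open, the fingers measure 114 mm over their backs; the gripper's body (76 mm by 85 mm) begins 54 mm behind the grasp point. The pads swing forward as they close: fully open they stand 13 mm farther back than shut.
Start: joints at [-1.355, 0.411, -0.013, 1.596, 0.006, 1.134, -0.082], TCP at [0.175, 0.6, 0.231] pointing down, gripper open.
Joint ranges: [-2.95, 2.95], [-0.29, 1.99], [-1.47, 1.44], [0.14, 2.54], [-1.03, 4.17], [0.13, 1.85], [-2.86, 2.86]. Speed limits (rad/s): [2.39, 2.39, 3.01, 3.01, 3.14, 3.14, 3.14].

### API

Orientations are given as a unit quaternion [w, x, y, z].
In Python, from workcell import arm gives the robot as it stands.
- The arm moves only by the tool move_arm, never from a script. Its argument "motion" is one flat list of numbers, 4 for each row, row after row: the shift along the tool's x, y, z in cm, then the turn about the tool's z in degrees. In form: [dx, dy, dz, twist, dx, dy, dz, twist, ...]. A call has 1 to 20 rows; each row is the pose to reach, as a shift and turn from the pose measured when the call began, along the tool's axes at that moment; what a row does not reach only later rows make up. A row lasts 1/8 s, in which the tool goes at most 62.5 mm and 10.7 degrees, less where a joint would pass 70% of its speed; a pose out of reach is approached as far as the arm can. A call with a gripper value outside its range is refused whole. "hand" is the finger opening in cm, from 0 to 8.54, set as the call begins (left out, the last holds). The fingers move at their own pace and stop on an object; "force" is the grip in N (left out, the last holds). Time passes only in rows, so rows that repeat a pose let the fingers close. It gives the time, the measured TCP pose, the force and the opening at its end, in the units of the state.
- arm.read_state(): the state, without advancing time (a new reading comes with each control period).
- arm.snapshot(name): name is "side" or "top" or "wrist"; returns a dict with "pixels" (384x512x3 uint8, red, green, blue), "intrinsics" (3x3 intrinsics, pixels), "k1" (the pictures are not rectified: a ray, as slopes to the right and down, at radius r is drawn at 1 + k1 r^2 times it, then the intrinsics apply), "R" (3x3) and "t" (3): a world point X has camera coordinates R X + t. Camera axes: x right, y down, z forward; pixel columns grow to the right and rows downward; lengths in m; the calibration is good to about 2 mm. A picture is of the moment at which its call begins. There is no depth.
- arm.sign_off(): hands the job in, once; it reports no verdict.
The state is a dict: "t": time; "q": joint angles; "qd": joint speeds; "tau": joint torques, N m; "eef_pos": TCP position; "orientation": TCP orientation; "contact_force": force on the tool from outside, world axes, zero at the start; "torque": the same for the moment, N m; "width": finger opening in m.
Only numpy, scipy, OpenCV 4.12 (cv2) and the standard library are available. Lean on these libraries where they do the work, as an engineer would, in place of code of your own. Each camera call takes 0.05 s, during which the arm holds its last target.

### The job

Undo the clamp with its black T-bar, so that the metal keeper swings right off the end of the long filter cassette, take the cassette out and lay it flat, same side up, inside the open metal tray. The lock may be right-hand or left-hand and nothing shows which: try the bar, feel which way it gives, and do not force it the other way. Leave the clamp standing where it is and do not knock over the wash bottle or the jar.

Things in the scene. Friction and masses are not known exactly. Their poses are not given: they have to be found in the camera images.
- clamp: Grey clamp, 3 kg, standing loose (it slides or twists if pushed hard). Origin on the worktop under the vertical axis of its lock, z up. Its bed runs along its own -x to x = -178 mm. A column at x = 38 to 68 mm carries a closed square head, 76 x 76 mm, over the origin: underside 76 mm, top 119 mm above the worktop.
- clamp_bed (a point): Middle of the bed's floor, 14 mm above the worktop, 89 mm in front (clamp -x) of the lock's axis. A rim 6 mm higher than the floor (64 mm wide over its outer sides) encloses the cassette with 2 mm slack. Once unlocked, raise the cassette 8 to 20 mm (the head is 26 mm above it) and draw it level along the clamp's -x; after 35 mm it is clear of the head.
- clamp_nose (a point): Middle of the front end of the clamp's bed: 178 mm from the lock's axis along the clamp's -x, 10 mm above the worktop.
- knob_grip (a point): Grip point of the black T-bar on top of the clamp, on the lock's axis, 143 mm above the worktop (24 mm above the head's top). The bar is 70 mm long along this point's x, 16 mm thick along y, 30 mm high (126 to 156 mm above the worktop). It turns about z and stays at that height.
- knob (a joint): Angle of the T-bar and keeper, rad, positive anticlockwise from above, 0 along the clamp's x. Starts within 0.15 of 0, locked. Loose play reaches 0.2 to 0.45 either side of 0; beyond that it turns on (friction 0.1 N m, up to 2.6 rad) in one direction only and stops hard in the other; which one differs from run to run. Free at 2.1 rad: about two grasps.
- keeper_tip (a point): Middle of the outer edge of the fan-shaped metal keeper under the head, 36 mm from the lock's axis, 55 mm above the worktop. It turns with the T-bar; at knob angle 0 it points along the clamp's -x and covers the rear end of the cassette 1 mm above it. It is clear of the cassette beyond about 2.0 rad either way, and stays where it is left.
- cassette: Filter cassette: flat block 150 x 46 x 36 mm (x, y, z), two metal plates round a white layer, 0.25 to 0.45 kg. Origin at the centre of its underside, z up. It lies along the clamp's bed, centre 89 mm in front of the lock's axis; from 40 to 164 mm in front of that axis it is open from above. Grip it across the 46 mm, 25 to 30 mm above its underside.
- tray: Open flat metal tray, fixed, 210 x 130 mm outside (x, y), 16 mm high, walls and floor 4 mm. Origin at the centre of its underside on the worktop; the cassette fits in it along the tray's x.
- wash_bottle: White wash bottle with a blue cap and bent spout, 66 x 97 x 173 mm, standing loose at the back; origin at the centre of its underside, z up.
- jar: Greyish clear glass jar, open, 68 mm across, 103 mm high, standing loose at the left back; origin at the centre of its underside, z up.
Mind the look-alikes: they are no part of the job. Leave any brown look-alike of the cassette alone.

How it is judged:
By the outcome, as a careful person would: the job done as asked, in the order asked, and still so for the second after the job is handed in, with the robot touching nothing.
It also fails if it takes over 72 s, if anything falls off the work surface, if the arm or the gripper's body presses on something with over 40 N, if the wrist force passes 120 N, or if a joint passes its speed limit or range.

## Working session

There is one attempt and no reset: what is moved stays moved. The work goes in short steps, Python scripts to look and compute and a tool call to move; the robot and the scene stay as the last step left them, time stands still between calls to the robot, and variables do not carry over. Pictures are saved under pics/ and viewed, and the job is handed in when it is done.

Besides the shell and the picture viewer there is one more tool, called after ">>>" by a JSON object that holds its "name" and its "arguments", one argument or row to a line. move_arm: Moves the arm, as the interface text tells. Its arguments: {"type":"object","properties":{"motion":{"type":"array","items":{"type":"number"}},"hand":{"type":"number"},"force":{"type":"number"}},"required":["motion"]}

```bash
mkdir -p pics; ls
python3 - <<'E'
from workcell import arm
import cv2
for n in ["side","top","wrist"]:
    s=arm.snapshot(n); cv2.imwrite(f"pics/{n}0.png",s["pixels"][:,:,::-1])
    print(n,s["intrinsics"].tolist(),s["k1"],s["R"].round(4).tolist(),s["t"].round(4).tolist())
print(arm.read_state())
E
```

```text
pics
side [[394.07170683851035, 0.0, 254.2964208385039], [0.0, 394.07170683851035, 190.67802349323935], [0.0, 0.0, 1.0]] -0.1252771821792237 [[0.9966, -0.0789, 0.0234], [-0.0305, -0.6181, -0.7855], [0.0765, 0.7821, -0.6184]] [-0.5281, 0.1774, 0.9508]
top [[416.74833511753377, 0.0, 251.30724161492293], [0.0, 416.74833511753377, 192.57104518805883], [0.0, 0.0, 1.0]] 0.016760072003941653 [[-0.0056, -1.0, -0.0021], [-0.9988, 0.0057, -0.048], [0.048, 0.0018, -0.9988]] [0.1413, 0.5451, 1.387]
wrist [[284.51705937837596, 0.0, 255.1790151602341], [0.0, 284.51705937837596, 193.09220330961452], [0.0, 0.0, 1.0]] -0.06833263604165954 [[0.2804, 0.9599, -0.0012], [0.9273, -0.2705, 0.2586], [0.2479, -0.0736, -0.966]] [-0.6243, -0.0334, 0.3781]
{'t': 0.15, 'q': array([-1.35520995,  0.41175571, -0.01272382,  1.59683131,  0.00559923,
        1.13431628, -0.08217644]), 'qd': array([-0.00071738, -0.00202335,  0.00055699, -0.00499827, -0.00098043,
        0.00186893,  0.00089354]), 'tau': array([ 2.21049275e-03, -6.01032972e+01,  6.83259219e-01, -2.99651062e+01,
        1.39896531e-02,  7.76624889e-03, -9.53926815e-06]), 'eef_pos': array([0.1749138 , 0.59963001, 0.23062993]), 'orientation': array([ 4.15217883e-04,  7.99980237e-01,  6.00026011e-01, -4.83781214e-04]), 'contact_force': array([-0.0303226 ,  0.22035078,  0.23486269]), 'torque': array([-0.03220968, -0.04323265, -0.02422264]), 'width': 0.08548107603413481}
```

View pics/side0.png

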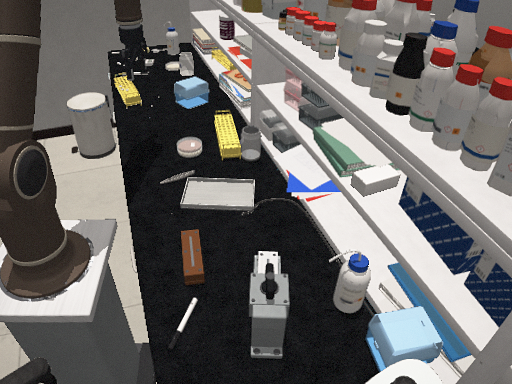

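View pics/top0.png

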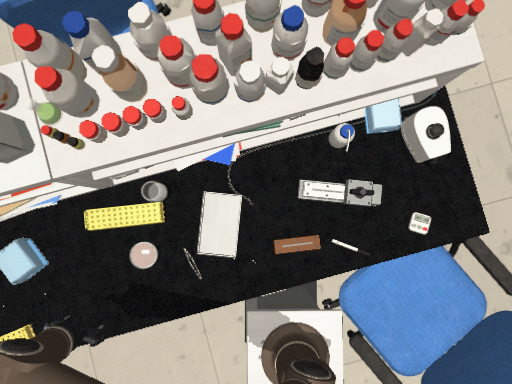

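View pics/wrist0.png

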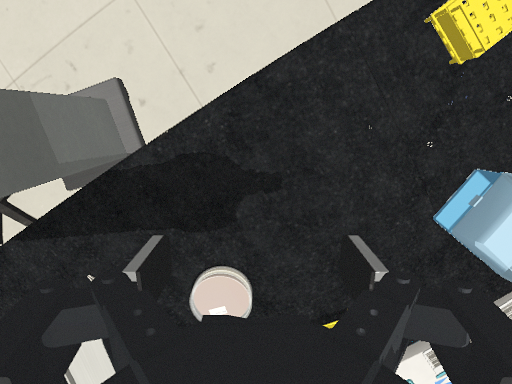

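```bash
cat > h.py <<'E'
import numpy as np,cv2
from workcell import arm
def ray(s,px):
    K=s["intrinsics"];k=float(s["k1"])
    px=np.atleast_2d(np.array(px,float))
    p=cv2.undistortPoints(px.reshape(-1,1,2),K,np.array([k,0,0,0,0.])).reshape(-1,2)
    d=np.c_[p,np.ones(len(p))]@s["R"]
    return -s["R"].T@s["t"],d
def onz(s,px,z):
    c,d=ray(s,px); return c+d*((z-c[2])/d[:,2])[:,None]
def proj(s,X):
    return cv2.projectPoints(np.atleast_2d(X).astype(float),cv2.Rodrigues(s["R"])[0],s["t"],s["intrinsics"],np.array([float(s["k1"]),0,0,0,0]))[0].reshape(-1,2)
def crop(s,box,f,name):
    x0,y0,x1,y1=box
    im=s["pixels"][y0:y1,x0:x1,::-1]
    cv2.imwrite(name,cv2.resize(im,None,fx=f,fy=f,interpolation=cv2.INTER_CUBIC))
E
python3 - <<'E'
from h import *
s=arm.snapshot("top"); crop(s,(285,160,395,220),7,"pics/t1.png"); crop(s,(185,180,255,265),7,"pics/t2.png")
s=arm.snapshot("side"); crop(s,(170,235,310,370),5,"pics/s1.png")
E
```

```text
(no output)
```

View pics/t1.png

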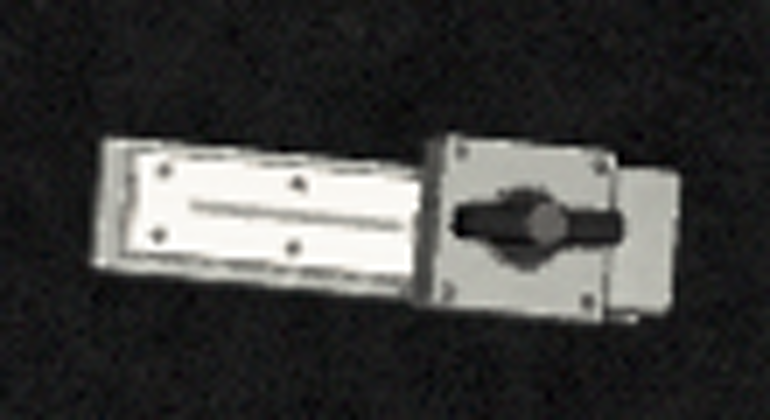

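View pics/t2.png

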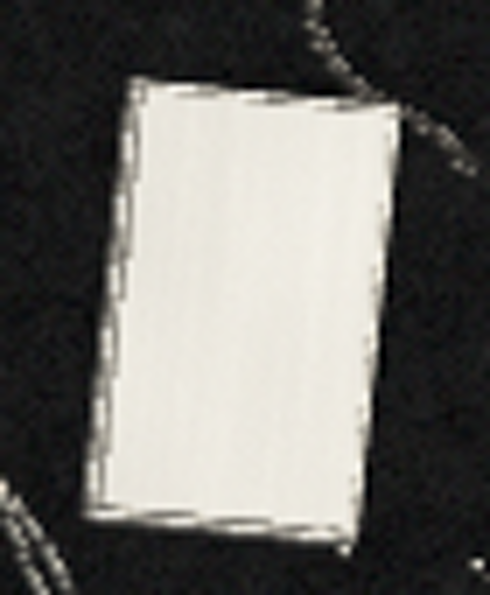

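View pics/s1.png

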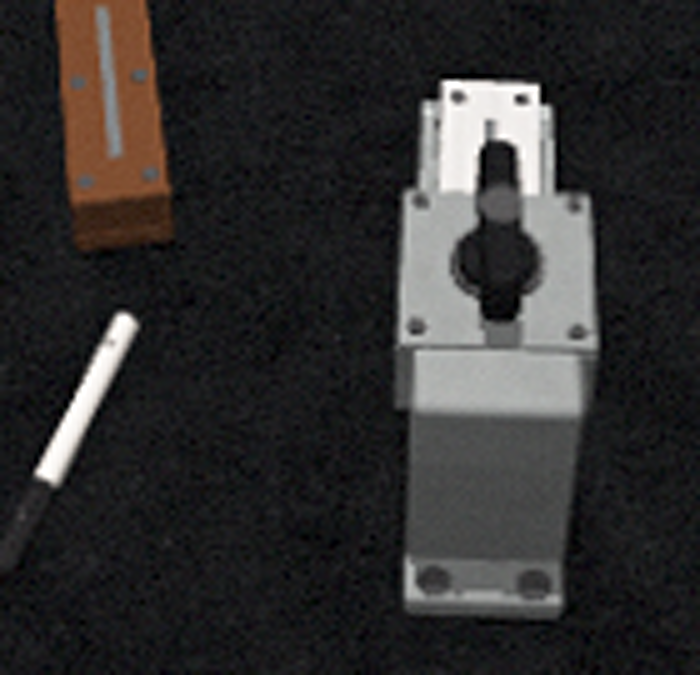

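Run:
```python
from h import *
s=arm.snapshot("top")
f=lambda a,o:np.array(a,float)/7+np.array(o)-0.43
o=(285,160)
H=onz(s,f([(461,151),(601,166),(588,301),(447,292)],o),.119); print("head screws",H.round(4).tolist(),H.mean(0))
B=onz(s,f([(455,221),(622,228)],o),.156);print("bar",B.round(4).tolist(),B.mean(0))
N=onz(s,f([(105,138),(93,267)],o),.02);print("nose",N.round(4).tolist(),N.mean(0))
C=onz(s,f([(165,170),(158,235),(298,183),(292,247)],o),.05);print("cas screws",C.round(4).tolist())
S=onz(s,f([(190,206),(400,226)],o),.05);print("slot",S.round(4).tolist(),S.mean(0))
T=onz(s,f([(130,78),(400,105),(350,545),(85,515)],(185,180)),.016);print("tray",T.round(4).tolist(),T.mean(0))
hx=H.mean(0)-N.mean(0);print("yaw",np.degrees(np.arctan2(hx[1],hx[0])),np.linalg.norm(hx[:2]))
print("baryaw",np.degrees(np.arctan2(*(B[1]-B[0])[[1,0]])),"slot",np.degrees(np.arctan2(*(S[1]-S[0])[[1,0]])))
a=T[0]+T[1]-T[2]-T[3];print("trayyaw",np.degrees(np.arctan2(a[1],a[0])),[np.linalg.norm(T[i]-T[i-1]) for i in range(4)])
# side view
ss=arm.snapshot("side");g=lambda a:np.array(a,float)/5+np.array((170,235))-0.4
Hs=onz(ss,g([(421,202),(575,205),(577,331),(416,326)]),.119);print("head side",Hs.round(4).tolist(),Hs.mean(0))
q=arm.read_state()
from scipy.spatial.transform import Rotation as R
w=q["orientation"];print(R.from_quat([*w[1:],w[0]]).as_matrix().round(3).tolist())
```

```text
head screws [[0.5745, -0.17, 0.119], [0.5675, -0.2318, 0.119], [0.5077, -0.2249, 0.119], [0.512, -0.1627, 0.119]] [ 0.54044176 -0.19735053  0.119     ]
bar [[0.5416, -0.1582, 0.156], [0.5382, -0.2298, 0.156]] [ 0.53989616 -0.19395422  0.156     ]
nose [[0.5891, -0.0236, 0.02], [0.5275, -0.0172, 0.02]] [ 0.55829373 -0.02038599  0.02      ]
cas screws [[0.5716, -0.048, 0.05], [0.5412, -0.0444, 0.05], [0.5651, -0.11, 0.05], [0.5352, -0.1068, 0.05]]
slot [[0.5547, -0.0595, 0.05], [0.5447, -0.1573, 0.05]] [ 0.54969949 -0.10839423  0.05      ]
tray [[0.5529, 0.2997, 0.016], [0.5392, 0.1704, 0.016], [0.33, 0.1951, 0.016], [0.3449, 0.3211, 0.016]] [0.44175727 0.24659279 0.016     ]
yaw -95.760441933463 0.17786269884934755
baryaw -92.74228214545293 slot -95.79215141971977
trayyaw -6.300816990924227 [np.float64(0.20908175903287438), np.float64(0.13003745347817594), np.float64(0.21065359859690988), np.float64(0.1268470614147282)]
head side [[0.5131, -0.164, 0.119], [0.575, -0.1694, 0.119], [0.5674, -0.2305, 0.119], [0.5065, -0.2243, 0.119]] [ 0.54050825 -0.19704705  0.119     ]
[[0.28, 0.96, -0.0], [0.96, -0.28, -0.0], [-0.0, 0.0, -1.0]]
```

```bash
cat >> h.py <<'E'
from scipy.spatial.transform import Rotation as Ro
def rel(x,y,z,yaw=None):
    q=arm.read_state();w=q["orientation"];M=Ro.from_quat([*w[1:],w[0]]).as_matrix()
    y0=np.degrees(np.arctan2(M[1,0],M[0,0]))
    d=M.T@(np.array([x,y,z])-q["eef_pos"])*100
    print("rel cm",d.round(2),"twist",None if yaw is None else round((y0-yaw+180)%360-180,2),"yaw0",y0.round(2))
def st():
    q=arm.read_state();w=q["orientation"];M=Ro.from_quat([*w[1:],w[0]]).as_matrix()
    print("t",q["t"],"pos",q["eef_pos"].round(4),"yaw",np.degrees(np.arctan2(M[1,0],M[0,0])).round(2),"tilt",M[:,2].round(3),"F",q["contact_force"].round(2),"T",q["torque"].round(3),"w",q["width"].round(4),"q",q["q"].round(2))
E
python3 -c "
from h import *
rel(.5405,-.197,.22,-2.7)"
```

```text
rel cm [-66.27  57.4    1.14] twist 76.44 yaw0 73.74
```

>>> {"name": "move_arm", "arguments": {
  "motion": [-5,4.3,0,5,-10,8.6,0,10,-15,13,0,20,-20,17.3,0,28,-25,21.6,0,36,-30,26,0,44,-35,30.3,0,52,-40,34.6,0,60,-45,39,0,68,-50,43.3,0,74,-55,47.6,0.5,76.4,-60,52,1,76.4,-64,55.4,1.1,76.4,-66.3,57.4,1.1,76.4,-66.3,57.4,1.1,76.4,-66.3,57.4,1.1,76.4],
  "hand": 6,
  "force": 60
}}

```text
t: 2.35
eef_pos: [0.5401, -0.1974, 0.2199]
orientation: [0.0, 1.0, -0.024, -0.001]
contact_force: [0.2, 0.3, -0.1]
width: 0.06
```

```bash
python3 -c "
from h import *
s=arm.snapshot('wrist');cv2.imwrite('pics/w1.png',s['pixels'][:,:,::-1])
st();rel(.5405,-.197,.126,-2.7)"
```

```text
Traceback (most recent call last):
  File "h.py", line 25, in st
    print("t",q["t"],"pos",q["eef_pos"].round(4),"yaw",np.degrees(np.arctan2(M[1,0],M[0,0])).round(2),"tilt",M[:,2].round(3),"F",q["contact_force"].round(2),"T",q["torque"].round(3),"w",q["width"].round(4),"q",q["q"].round(2))
                                                                                                                                                                                          ^^^^^^^^^^^^^^^^
AttributeError: 'float' object has no attribute 'round'
```

View pics/w1.png

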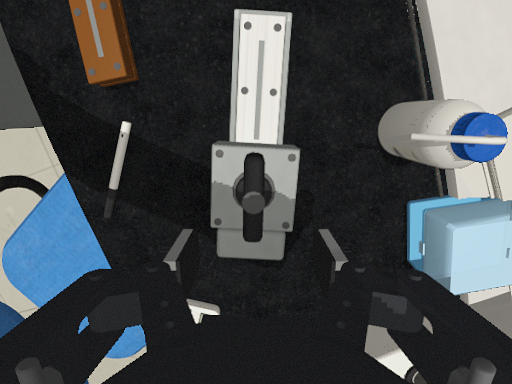

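```bash
sed -i 's/q\["width"\].round(4)/round(float(q["width"]),4)/' h.py; python3 -c "
from h import *
s=arm.snapshot('wrist')
b=onz(s,[(253,153),(253,240)],.156);print(b,b.mean(0),np.degrees(np.arctan2(*(b[1]-b[0])[[1,0]])))
h=onz(s,[(219,152),(292,157),(285,228),(218,224)],.119);print(h.mean(0))
print('bottle cap',onz(s,[(480,138)],.15))
st();rel(.5405,-.197,.126,-2.7)"
```

```text
[[ 0.54045427 -0.1560811   0.156     ]
 [ 0.53716329 -0.22441867  0.156     ]] [ 0.53880878 -0.19024988  0.156     ] -92.7571037520874
[ 0.53870597 -0.19455696  0.119     ]
bottle cap [[ 0.71591994 -0.15180873  0.15      ]]
t 2.45 pos [ 0.5403 -0.1958  0.2203] yaw -2.56 tilt [-0.     0.001 -1.   ] F [-0.34  0.53  0.44] T [ 0.015 -0.005  0.043] w 0.0598 q [-0.26  0.39  0.7   1.77 -0.28  1.08  0.49]
rel cm [0.03 0.13 9.43] twist 0.14 yaw0 -2.56
```

>>> {"name": "move_arm", "arguments": {
  "motion": [0,0,3,0,0,0.1,6,0,0,0.1,8,0,0,0.1,9.3,0,0,0.1,9.3,0]
}}

```text
t: 3.08
eef_pos: [0.54, -0.1956, 0.127]
orientation: [-0.001, 1.0, -0.022, -0.001]
contact_force: [-0.2, 1.0, 0.6]
width: 0.06
```

>>> {"name": "move_arm", "arguments": {
  "motion": [0,0,0,0,0,0,0,0,0,0,0,0,0,0,0,0,0,0,0,0,0,0,0,0],
  "hand": 0.5,
  "force": 40
}}

```text
t: 3.82
eef_pos: [0.539, -0.1957, 0.1285]
orientation: [-0.001, 1.0, -0.022, -0.001]
contact_force: [-8.3, 3.2, 14.4]
width: 0.0153
```

```bash
python3 -c "
from h import *
st()"
```

```text
t 3.825 pos [ 0.539  -0.1957  0.1285] yaw -2.52 tilt [-0.002  0.003 -1.   ] F [-8.26  3.21 14.41] T [ 0.487  1.722 -0.007] w 0.0153 q [-0.21  0.5   0.64  1.86 -0.37  0.91  0.56]
```

>>> {"name": "move_arm", "arguments": {
  "motion": [0,0,0,0,0,0,0,0]
}}

```text
t: 4.08
eef_pos: [0.5385, -0.1955, 0.1285]
orientation: [-0.002, 1.0, -0.022, -0.001]
contact_force: [-2.9, 0.4, 0.3]
width: 0.0154
```

```bash
python3 -c "
from h import *
st()"
```

```text
t 4.075 pos [ 0.5385 -0.1955  0.1285] yaw -2.53 tilt [-0.003  0.003 -1.   ] F [-2.88  0.42  0.33] T [ 0.145  0.37  -0.018] w 0.0154 q [-0.21  0.5   0.64  1.86 -0.37  0.91  0.56]
```

>>> {"name": "move_arm", "arguments": {
  "motion": [0,0,0,-2,0,0,0,-4,0,0,0,-6,0,0,0,-8,0,0,0,-8]
}}

```text
t: 4.7
eef_pos: [0.5386, -0.1956, 0.1285]
orientation: [-0.002, 0.999, 0.048, -0.001]
contact_force: [-1.6, 0.1, -1.6]
width: 0.0152
```

```bash
python3 -c "
from h import *
st()"
```

```text
t 4.7 pos [ 0.5386 -0.1956  0.1285] yaw 5.52 tilt [-0.002  0.003 -1.   ] F [-1.6   0.08 -1.64] T [0.09  0.069 0.048] w 0.0152 q [-0.18  0.49  0.6   1.86 -0.35  0.9   0.68]
```

Knob now at ≈ 0.195. Continue in small steps.

>>> {"name": "move_arm", "arguments": {
  "motion": [0,0,0,-1.5,0,0,0,-3,0,0,0,-3]
}}

```text
t: 5.08
eef_pos: [0.5386, -0.1955, 0.1285]
orientation: [-0.002, 0.997, 0.075, -0.001]
contact_force: [-1.4, 0.6, -2.2]
width: 0.0151
```

```bash
python3 -c "
from h import *
st()"
```

```text
t 5.075 pos [ 0.5386 -0.1955  0.1285] yaw 8.57 tilt [-0.002  0.003 -1.   ] F [-1.37  0.55 -2.24] T [0.063 0.044 0.088] w 0.0151 q [-0.17  0.48  0.59  1.86 -0.34  0.9   0.73]
```

>>> {"name": "move_arm", "arguments": {
  "motion": [0,0,0,-1.5,0,0,0,-3,0,0,0,-3]
}}

```text
t: 5.45
eef_pos: [0.5387, -0.1956, 0.1285]
orientation: [-0.002, 0.995, 0.101, -0.001]
contact_force: [-1.0, 0.7, -1.6]
width: 0.0156
```

```bash
python3 -c "
from h import *
st()"
```

```text
t 5.45 pos [ 0.5387 -0.1956  0.1285] yaw 11.6 tilt [-0.002  0.003 -1.   ] F [-0.98  0.66 -1.63] T [0.075 0.032 0.088] w 0.0156 q [-0.16  0.48  0.57  1.86 -0.33  0.9   0.77]
```

>>> {"name": "move_arm", "arguments": {
  "motion": [0,0,0,-1.5,0,0,0,-3,0,0,0,-3]
}}

```text
t: 5.82
eef_pos: [0.5387, -0.1955, 0.1285]
orientation: [-0.002, 0.992, 0.127, -0.001]
contact_force: [-1.3, 0.8, -1.8]
width: 0.0154
```

```bash
python3 -c "
from h import *
st()"
```

```text
t 5.825 pos [ 0.5387 -0.1955  0.1285] yaw 14.63 tilt [-0.002  0.003 -1.   ] F [-1.29  0.81 -1.81] T [ 0.102  0.082 -0.253] w 0.0154 q [-0.15  0.48  0.56  1.86 -0.32  0.9   0.82]
```

>>> {"name": "move_arm", "arguments": {
  "motion": [0,0,0,-1.5,0,0,0,-3,0,0,0,-3]
}}

```text
t: 6.2
eef_pos: [0.5387, -0.1955, 0.1286]
orientation: [-0.002, 0.988, 0.153, -0.001]
contact_force: [-1.4, 1.1, -0.2]
width: 0.0152
```

```bash
python3 -c "
from h import *
st()"
```

```text
t 6.2 pos [ 0.5387 -0.1955  0.1286] yaw 17.64 tilt [-0.002  0.004 -1.   ] F [-1.45  1.1  -0.25] T [ 0.177  0.206 -0.621] w 0.0152 q [-0.14  0.48  0.55  1.86 -0.31  0.9   0.86]
```

Torque has jumped to −0.62 N m and keeps rising near +0.33 rad, well above the 0.1 N m friction. That is the hard stop, so the lock opens clockwise (positive twist).

>>> {"name": "move_arm", "arguments": {
  "motion": [0,0,0,4,0,0,0,9,0,0,0,15,0,0,0,20,0,0,0,20]
}}

```text
t: 6.82
eef_pos: [0.5385, -0.1955, 0.1285]
orientation: [-0.002, 1.0, -0.02, -0.001]
contact_force: [-2.6, 0.5, -0.6]
width: 0.0152
```

```bash
python3 -c "
from h import *
st()"
```

```text
t 6.825 pos [ 0.5385 -0.1955  0.1285] yaw -2.29 tilt [-0.003  0.003 -1.   ] F [-2.57  0.45 -0.56] T [ 0.008  0.229 -0.113] w 0.0152 q [-0.21  0.49  0.64  1.86 -0.37  0.91  0.57]
```

>>> {"name": "move_arm", "arguments": {
  "motion": [0,0,0,4,0,0,0,8,0,0,0,12,0,0,0,16,0,0,0,16]
}}

```text
t: 7.45
eef_pos: [0.5383, -0.1955, 0.1285]
orientation: [-0.001, 0.987, -0.158, -0.002]
contact_force: [-3.2, 1.0, 0.5]
width: 0.0154
```

```bash
python3 -c "
from h import *
st()"
```

```text
t 7.45 pos [ 0.5383 -0.1955  0.1285] yaw -18.16 tilt [-0.003  0.003 -1.   ] F [-3.2   1.    0.48] T [ 0.1   0.3  -0.11] w 0.0154 q [-0.25  0.51  0.71  1.87 -0.42  0.92  0.34]
```

>>> {"name": "move_arm", "arguments": {
  "motion": [0,0,0,2,0,0,0,4,0,0,0,6,0,0,0,6]
}}

```text
t: 7.95
eef_pos: [0.5382, -0.1955, 0.1285]
orientation: [-0.001, 0.978, -0.21, -0.002]
contact_force: [-3.6, 1.7, 0.7]
width: 0.0151
```

```bash
python3 -c "
from h import *
st()"
```

```text
t 7.95 pos [ 0.5382 -0.1955  0.1285] yaw -24.19 tilt [-0.003  0.003 -1.   ] F [-3.64  1.73  0.67] T [ 0.129  0.287 -0.12 ] w 0.0151 q [-0.27  0.52  0.74  1.87 -0.44  0.92  0.25]
```

>>> {"name": "move_arm", "arguments": {
  "motion": [0,0,0,2,0,0,0,4,0,0,0,6,0,0,0,6]
}}

```text
t: 8.45
eef_pos: [0.5382, -0.1955, 0.1285]
orientation: [-0.001, 0.965, -0.261, -0.002]
contact_force: [-3.7, 1.4, 1.3]
width: 0.015
```

```bash
python3 -c "
from h import *
st()"
```

```text
t 8.45 pos [ 0.5382 -0.1955  0.1285] yaw -30.25 tilt [-0.003  0.003 -1.   ] F [-3.67  1.36  1.26] T [ 0.192  0.338 -0.124] w 0.015 q [-0.29  0.53  0.77  1.87 -0.45  0.93  0.16]
```

>>> {"name": "move_arm", "arguments": {
  "motion": [0,0,0,2,0,0,0,4,0,0,0,6,0,0,0,6]
}}

```text
t: 8.95
eef_pos: [0.5381, -0.1954, 0.1285]
orientation: [-0.001, 0.95, -0.311, -0.002]
contact_force: [-4.4, 1.7, 1.5]
width: 0.0152
```

```bash
python3 -c "
from h import *
st()"
```

```text
t 8.95 pos [ 0.5381 -0.1954  0.1285] yaw -36.29 tilt [-0.004  0.003 -1.   ] F [-4.36  1.66  1.49] T [ 0.232  0.429 -0.074] w 0.0152 q [-0.31  0.54  0.79  1.87 -0.47  0.94  0.07]
```

>>> {"name": "move_arm", "arguments": {
  "motion": [0,0,0,5,0,0,0,10,0,0,0,15,0,0,0,20,0,0,0,25,0,0,0,30,0,0,0,35,0,0,0,40,0,0,0,45,0,0,0,50,0,0,0,50]
}}

```text
t: 10.32
eef_pos: [0.538, -0.1948, 0.1286]
orientation: [0.0, 0.729, -0.684, -0.003]
contact_force: [-5.0, 4.8, 3.5]
width: 0.0151
```

```bash
python3 -c "
from h import *
st()"
```

```text
t 10.325 pos [ 0.538  -0.1948  0.1286] yaw -86.32 tilt [-0.004  0.004 -1.   ] F [-4.97  4.79  3.5 ] T [ 0.572  0.789 -0.152] w 0.0151 q [-0.44  0.64  1.02  1.88 -0.65  1.01 -0.64]
```

>>> {"name": "move_arm", "arguments": {
  "motion": [0,0,0,0,0,0,0,0,0,0,0,0,0,0,-3,0,0,0,-6,0,0,0,-6,-10,0,0,-6,-20,0,0,-6,-30,0,0,-6,-40,0,0,-6,-50,0,0,-6,-60,0,0,-6,-70,0,0,-6,-80,0,0,-6,-90,0,0,-6,-90],
  "hand": 6
}}

```text
t: 12.2
eef_pos: [0.5383, -0.1954, 0.1888]
orientation: [-0.002, 1.0, 0.031, -0.002]
contact_force: [-0.4, -0.8, 0.3]
width: 0.0601
```

```bash
python3 -c "
from h import *
st()
s=arm.snapshot('wrist');cv2.imwrite('pics/w2.png',s['pixels'][:,:,::-1])
s=arm.snapshot('top');crop(s,(285,160,395,220),7,'pics/t3.png')
"
```

```text
t 12.2 pos [ 0.5383 -0.1954  0.1888] yaw 3.58 tilt [-0.004  0.004 -1.   ] F [-0.38 -0.79  0.27] T [-0.009  0.054 -0.026] w 0.0601 q [-0.24  0.42  0.68  1.81 -0.31  1.03  0.62]
```

View pics/w2.png

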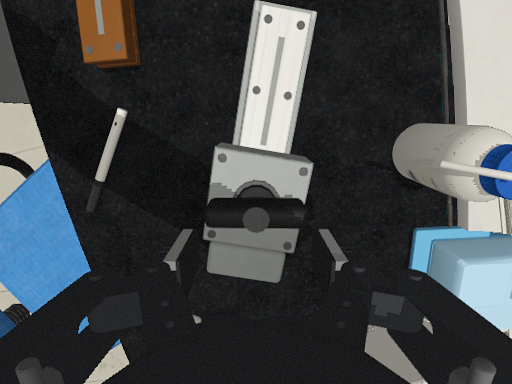

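View pics/t3.png

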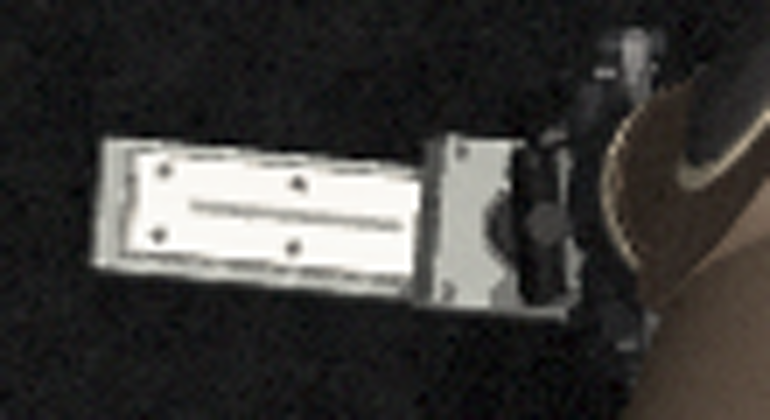

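```bash
python3 -c "
from h import *
s=arm.snapshot('wrist')
b=onz(s,[(205,213),(305,210)],.156);print(b,b.mean(0),np.degrees(np.arctan2(*(b[1]-b[0])[[1,0]])))
h=onz(s,[(222,157),(303,170),(288,246),(211,234)],.119);print(h.mean(0))
y=np.degrees(np.arctan2(*(b[1]-b[0])[[1,0]]))
rel(.539,-.1965,.189,y+90)
"
```

```text
[[ 0.50524032 -0.19216953  0.156     ]
 [ 0.57007189 -0.18615698  0.156     ]] [ 0.5376561  -0.18916326  0.156     ] 5.2985138040546245
[ 0.53862352 -0.19462619  0.119     ]
rel cm [ 0.07  0.13 -0.05] twist -91.84 yaw0 3.46
```

>>> {"name": "move_arm", "arguments": {
  "motion": [0,0.1,0,-10,0,0.1,0,-20,0,0.1,0,-30,0,0.1,0,-40,0,0.1,0,-50,0,0.1,0,-60,0,0.1,0,-70,0,0.1,0,-80,0,0.1,0,-91,0,0.1,1,-91,0,0.1,3,-91,0,0.1,5,-91,0,0.1,5.9,-91,0,0.1,5.9,-91]
}}

```text
t: 14.1
eef_pos: [0.5376, -0.1959, 0.1288]
orientation: [-0.004, 0.68, 0.733, -0.001]
contact_force: [0.7, -0.2, 0.8]
width: 0.06
```

>>> {"name": "move_arm", "arguments": {
  "motion": [0,0,0,0,0,0,0,0,0,0,0,0,0,0,0,0,0,0,0,0],
  "hand": 0.5
}}

```text
t: 14.72
eef_pos: [0.5378, -0.1947, 0.1295]
orientation: [-0.004, 0.68, 0.733, 0.0]
contact_force: [-2.7, 4.5, 5.8]
width: 0.0151
```

>>> {"name": "move_arm", "arguments": {
  "motion": [0,0,0,0,0,0,0,0]
}}

```text
t: 14.98
eef_pos: [0.5378, -0.1947, 0.1296]
orientation: [-0.004, 0.68, 0.733, 0.0]
contact_force: [0.3, 1.9, 0.3]
width: 0.0152
```

```bash
python3 -c "
from h import *
st()"
```

```text
t 14.975 pos [ 0.5378 -0.1947  0.1296] yaw 94.34 tilt [-0.005  0.006 -1.   ] F [0.32 1.94 0.33] T [ 0.008  0.051 -0.055] w 0.0152 q [ 0.04  0.44  0.3   1.85 -0.17  0.89  2.06]
```

>>> {"name": "move_arm", "arguments": {
  "motion": [0,0,0,5,0,0,0,10,0,0,0,15,0,0,0,20,0,0,0,25,0,0,0,30,0,0,0,35,0,0,0,40,0,0,0,45,0,0,0,50,0,0,0,55,0,0,0,55]
}}

```text
t: 16.48
eef_pos: [0.5381, -0.1941, 0.1296]
orientation: [-0.004, 0.941, 0.337, -0.001]
contact_force: [0.7, 3.4, 0.7]
width: 0.0156
```

```bash
python3 -c "
from h import *
st()"
```

```text
t 16.475 pos [ 0.5381 -0.1941  0.1296] yaw 39.39 tilt [-0.005  0.006 -1.   ] F [0.72 3.41 0.68] T [ 0.668 -0.221 -0.137] w 0.0156 q [-0.13  0.47  0.53  1.86 -0.3   0.9   1.23]
```

>>> {"name": "move_arm", "arguments": {
  "motion": [0,0,0,0,0,0,0,0,0,0,0,0,0,0,-3,0,0,0,-7,0,0,0,-10,0,0,0,-10,10,0,0,-10,20,0,0,-10,30,0,0,-10,40,0,0,-10,45,0,0,-10,45],
  "hand": 8
}}

```text
t: 17.98
eef_pos: [0.5385, -0.1948, 0.2295]
orientation: [-0.003, 0.999, -0.049, -0.003]
contact_force: [0.5, 0.1, 1.0]
width: 0.0801
```

```bash
python3 -c "
from h import *
st()
s=arm.snapshot('wrist');cv2.imwrite('pics/w3.png',s['pixels'][:,:,::-1])
s=arm.snapshot('top');crop(s,(285,160,395,220),7,'pics/t4.png')
s=arm.snapshot('side');crop(s,(210,235,350,370),5,'pics/s4.png')
"
```

```text
t 17.975 pos [ 0.5385 -0.1948  0.2295] yaw -5.56 tilt [-0.005  0.006 -1.   ] F [0.5  0.14 0.95] T [-0.034 -0.006 -0.031] w 0.0801 q [-0.31  0.39  0.76  1.76 -0.3   1.12  0.46]
```

View pics/w3.png

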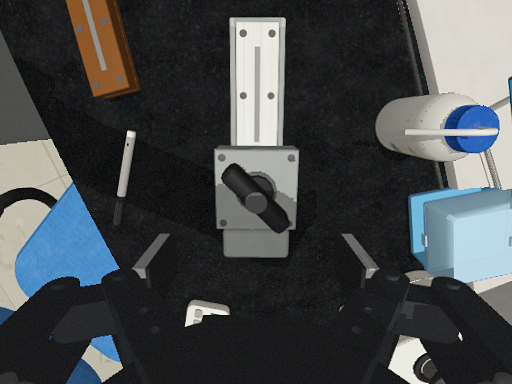

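View pics/t4.png

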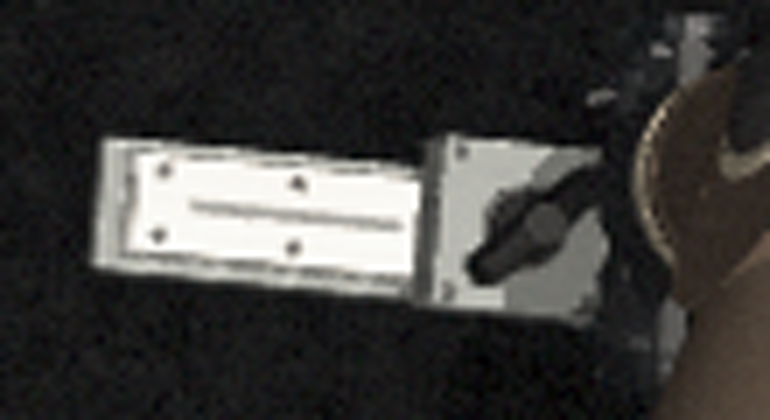

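View pics/s4.png

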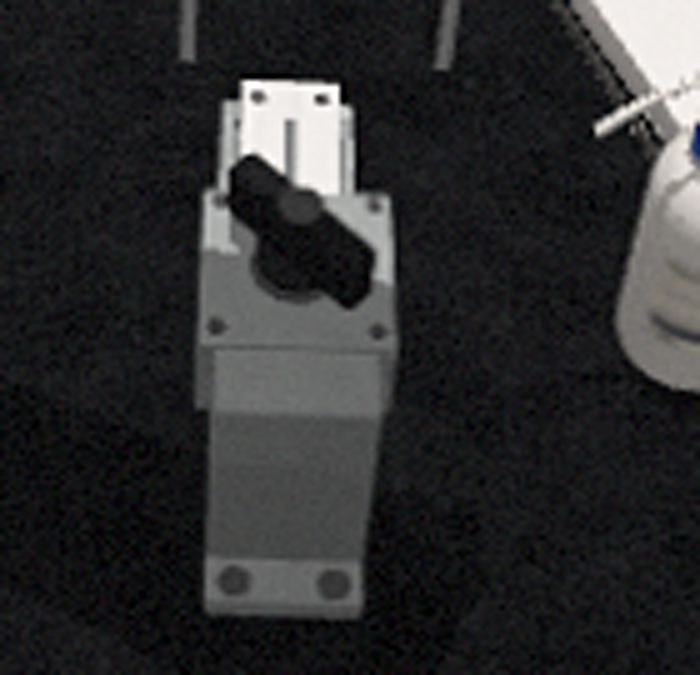

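```bash
python3 -c "
from h import *
s=arm.snapshot('wrist')
b=onz(s,[(243,33),(272,33),(271,96),(243,96),(257,47),(257,140)],.05);print(b.round(4))
s2=arm.snapshot('top')
print(b[:4].mean(0))
rel(.5490,-.1005,.12,-5.8)
"
```

```text
[[ 0.5395 -0.0416  0.05  ]
 [ 0.5696 -0.0445  0.05  ]
 [ 0.5631 -0.1079  0.05  ]
 [ 0.5329 -0.1049  0.05  ]
 [ 0.5527 -0.0568  0.05  ]
 [ 0.5435 -0.1535  0.05  ]]
[ 0.55128209 -0.07473522  0.05      ]
rel cm [ 0.19 -9.43 11.01] twist 0.25 yaw0 -5.55
```

>>> {"name": "move_arm", "arguments": {
  "motion": [0.1,-3,0,0,0.1,-6,0,0,0.1,-9.4,0,0,0.1,-9.4,4,0,0.1,-9.4,8,0,0.1,-9.4,12,0,0.1,-9.4,15,0,0.1,-9.4,15,0,0.1,-9.4,15,0],
  "hand": 8
}}

```text
t: 19.35
eef_pos: [0.5485, -0.1009, 0.0812]
orientation: [-0.003, 0.999, -0.048, -0.002]
contact_force: [0.3, -0.1, 0.8]
width: 0.0802
```

```bash
python3 -c "
from h import *
st()
s=arm.snapshot('wrist');cv2.imwrite('pics/w4.png',s['pixels'][:,:,::-1])
rel(.5487,-.1005,.023,-5.6)
"
```

```text
t 19.35 pos [ 0.5485 -0.1009  0.0812] yaw -5.55 tilt [-0.004  0.006 -1.   ] F [ 0.28 -0.11  0.8 ] T [ 0.017 -0.045 -0.011] w 0.0802 q [-0.37  0.55  0.64  1.93 -0.45  0.81  0.42]
rel cm [ 0.   -0.    5.86] twist 0.05 yaw0 -5.55
```

View pics/w4.png

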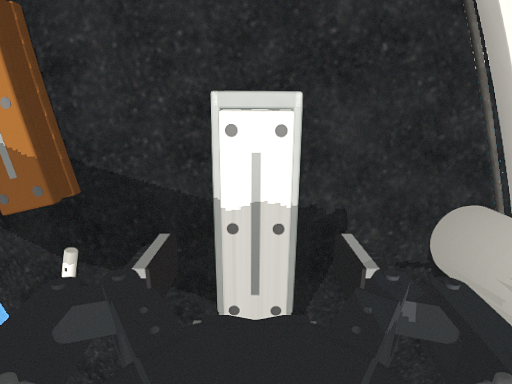

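>>> {"name": "move_arm", "arguments": {
  "motion": [0,0,2,0,0,0,4,0,0,0,5.2,0,0,0,5.8,0,0,0,5.8,0,0,0,5.8,0]
}}

```text
t: 20.15
eef_pos: [0.5489, -0.1007, 0.0239]
orientation: [-0.003, 0.999, -0.049, -0.001]
contact_force: [-0.3, 0.2, 0.1]
width: 0.0799
```

>>> {"name": "move_arm", "arguments": {
  "motion": [0,0,0,0,0,0,0,0,0,0,0,0,0,0,0,0,0,0,0,0],
  "hand": 3.5,
  "force": 50
}}

```text
t: 20.78
eef_pos: [0.5493, -0.1007, 0.0245]
orientation: [-0.003, 0.999, -0.048, -0.001]
contact_force: [-0.3, 0.1, 6.5]
width: 0.045
```

```bash
python3 -c "
from h import *
st()
s=arm.snapshot('wrist');cv2.imwrite('pics/w5.png',s['pixels'][:,:,::-1])
"
```

```text
t 20.775 pos [ 0.5493 -0.1007  0.0245] yaw -5.56 tilt [-0.002  0.006 -1.   ] F [-0.29  0.08  6.51] T [ 0.068  0.274 -0.006] w 0.045 q [-0.32  0.63  0.57  1.96 -0.52  0.7   0.47]
```

>>> {"name": "move_arm", "arguments": {
  "motion": [0,0,-0.4,0,0,0,-0.9,0,0,0,-1.4,0,0,0,-1.4,0],
  "force": 60
}}

```text
t: 21.32
eef_pos: [0.5495, -0.1008, 0.0388]
orientation: [-0.003, 0.999, -0.048, -0.001]
contact_force: [0.4, -0.1, -3.9]
width: 0.0452
```

```bash
python3 -c "
from h import *
st()
s=arm.snapshot('wrist');cv2.imwrite('pics/w6.png',s['pixels'][:,:,::-1])
"
```

```text
t 21.325 pos [ 0.5495 -0.1008  0.0388] yaw -5.55 tilt [-0.001  0.006 -1.   ] F [ 0.35 -0.08 -3.94] T [-0.002 -0.025  0.03 ] w 0.0452 q [-0.33  0.61  0.59  1.96 -0.5   0.73  0.46]
```

View pics/w6.png

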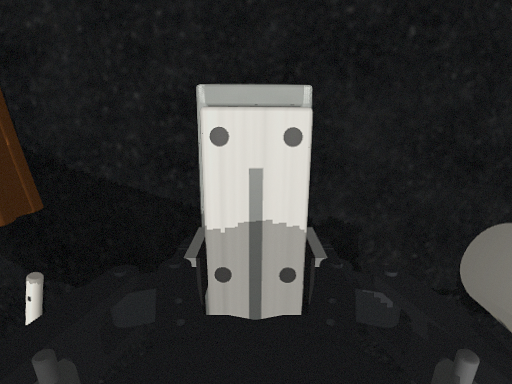

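>>> {"name": "move_arm", "arguments": {
  "motion": [0,-1,0,0,0,-2.5,0,0,0,-4,0,0,0,-5.5,0,0,0,-7,0,0,0,-8,0,0,0,-8,0,0]
}}

```text
t: 22.25
eef_pos: [0.5572, -0.02, 0.039]
orientation: [-0.003, 0.999, -0.048, -0.001]
contact_force: [0.2, -1.3, -4.7]
width: 0.0451
```

```bash
python3 -c "
from h import *
st()
rel(.44,.2466,.15,83.7)
"
```

```text
t 22.25 pos [ 0.5572 -0.02    0.039 ] yaw -5.46 tilt [-0.001  0.006 -1.   ] F [ 0.16 -1.32 -4.67] T [ 0.053 -0.028  0.007] w 0.0451 q [-0.48  0.61  0.59  1.96 -0.51  0.73  0.32]
rel cm [-14.23 -25.49 -10.92] twist -89.16 yaw0 -5.46
```

>>> {"name": "move_arm", "arguments": {
  "motion": [0,0,-4,0,0,0,-8,0,-1,-2,-11,-8,-2.5,-4.5,-11,-16,-4,-7,-11,-24,-5.5,-10,-11,-33,-7,-13,-11,-42,-8.5,-16,-11,-51,-10,-19,-11,-60,-11.5,-21.5,-11,-69,-13,-24,-11,-78,-14.2,-25.5,-11,-86,-14.9,-25.6,-11,-89,-14.9,-25.6,-11,-89.2,-14.9,-25.6,-11,-89.2]
}}

```text
t: 24.12
eef_pos: [0.4341, 0.2471, 0.1509]
orientation: [-0.002, 0.746, 0.666, 0.002]
contact_force: [-0.3, -1.0, -4.5]
width: 0.0448
```

```bash
python3 -c "
from h import *
st()
s=arm.snapshot('wrist');cv2.imwrite('pics/w7.png',s['pixels'][:,:,::-1])
s=arm.snapshot('top');cv2.imwrite('pics/t7.png',s['pixels'][:,:,::-1])
s=arm.snapshot('side');crop(s,(130,110,290,260),5,'pics/s7.png')
"
```

```text
t 24.125 pos [0.4341 0.2471 0.1509] yaw 83.53 tilt [-0.001  0.006 -1.   ] F [-0.32 -0.99 -4.46] T [-0.031  0.018  0.022] w 0.0448 q [-0.86  0.29  0.3   2.   -0.12  0.86  0.96]
```

View pics/w7.png

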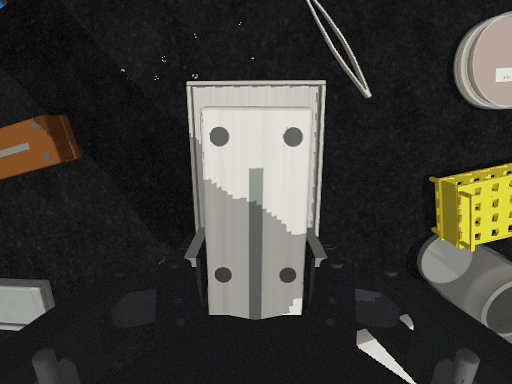

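View pics/t7.png

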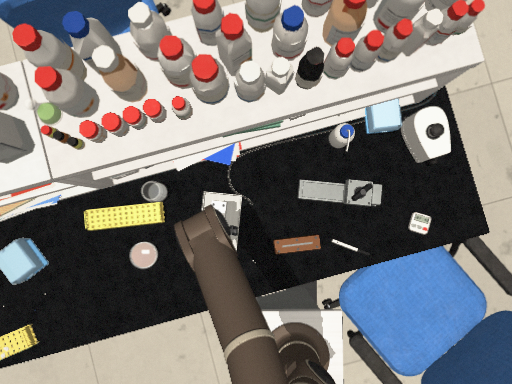

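View pics/s7.png

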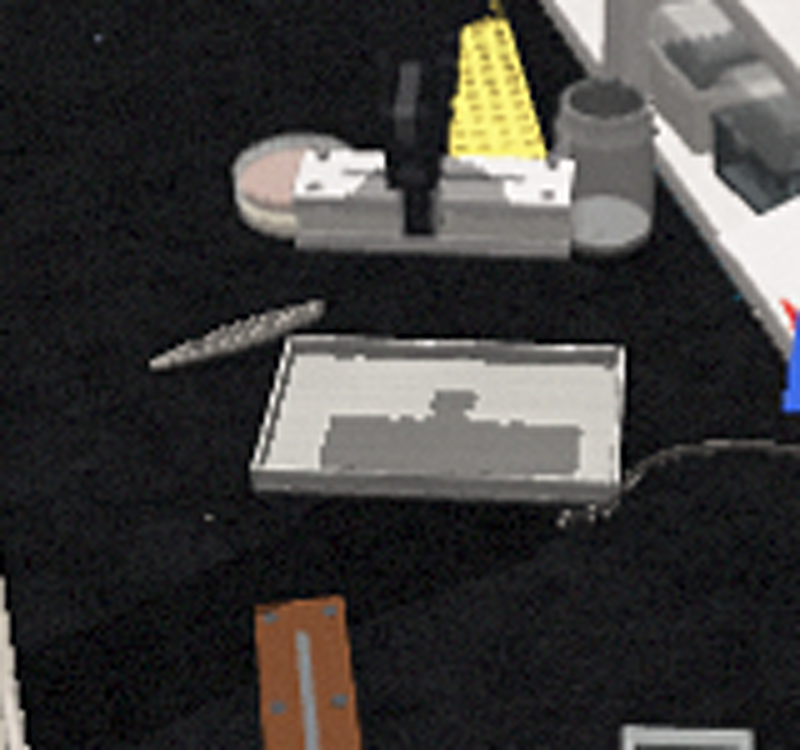

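```bash
python3 -c "
from h import *
s=arm.snapshot('wrist')
c=onz(s,[(201,108),(312,107)],.1764);t=onz(s,[(186,83),(325,82)],.016)
print(c,t, np.linalg.norm(c[1]-c[0]),np.linalg.norm(t[1]-t[0]))
u=np.array([np.cos(np.radians(-6.4)),np.sin(np.radians(-6.4)),0])
print('cas',c.mean(0)+.075*u,'tray',t.mean(0)+.105*u)
"
```

```text
[[0.36298895 0.23379945 0.1764    ]
 [0.36751521 0.27775904 0.1764    ]] [[0.33056423 0.19564926 0.016     ]
 [0.34395876 0.32389999 0.016     ]] 0.04419199835198461 0.12894829218965428
cas [0.43978467 0.24741907 0.1764    ] tray [0.44160713 0.24807038 0.016     ]
```

>>> {"name": "move_arm", "arguments": {
  "motion": [0,0.2,3,0,0,0.2,6,0,0,0.2,9,0,0,0.2,11,0,0,0.2,12.2,0,0,0.2,12.9,0,0,0.2,13.3,0,0,0.2,13.5,0,0,0.2,13.5,0]
}}

```text
t: 25.45
eef_pos: [0.4358, 0.2486, 0.0162]
orientation: [-0.003, 0.745, 0.667, 0.002]
contact_force: [-0.7, -0.1, -3.3]
width: 0.0452
```

```bash
python3 -c "
from h import *
st()
s=arm.snapshot('wrist');cv2.imwrite('pics/w8.png',s['pixels'][:,:,::-1])
s=arm.snapshot('side');crop(s,(130,110,290,260),5,'pics/s8.png')
"
```

```text
t 25.45 pos [0.4358 0.2486 0.0162] yaw 83.65 tilt [-0.001  0.006 -1.   ] F [-0.7  -0.07 -3.29] T [-0.005  0.024 -0.004] w 0.0452 q [-0.79  0.52  0.23  2.09 -0.22  0.56  1.06]
```

View pics/s8.png

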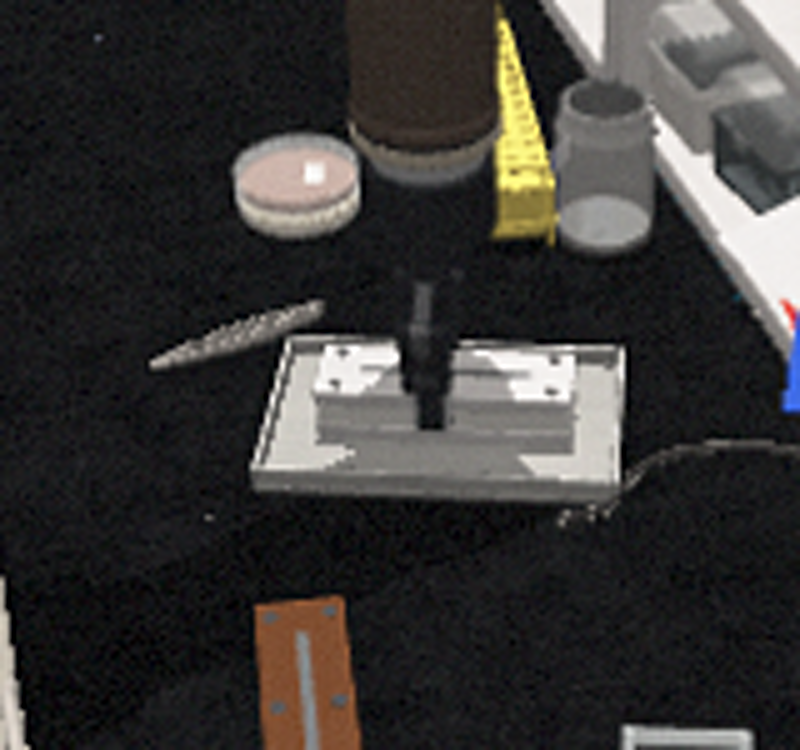

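Centred in the tray with about 1–2 mm still to go. Lower to contact.

>>> {"name": "move_arm", "arguments": {
  "motion": [0,0,0.1,0,0,0,0.2,0,0,0,0.2,0]
}}

```text
t: 25.92
eef_pos: [0.4361, 0.2488, 0.0147]
orientation: [-0.003, 0.745, 0.667, 0.002]
contact_force: [-0.7, -1.1, 3.2]
width: 0.0448
```

>>> {"name": "move_arm", "arguments": {
  "motion": [0,0,0,0,0,0,0,0,0,0,0,0,0,0,-2,0,0,0,-5,0,0,0,-10,0,0,0,-15,0,0,0,-20,0,0,-4,-22,0,0,-8,-22,0,0,-8,-22,0],
  "hand": 6.3
}}

```text
t: 27.3
eef_pos: [0.3544, 0.2566, 0.2351]
orientation: [-0.003, 0.744, 0.668, 0.002]
contact_force: [1.2, -0.7, 0.8]
width: 0.0633
```

```bash
python3 -c "
from h import *
st()
s=arm.snapshot('side');cv2.imwrite('pics/s9.png',cv2.resize(s['pixels'][:,:,::-1],(768,576)))
s=arm.snapshot('wrist');cv2.imwrite('pics/w9.png',s['pixels'][:,:,::-1])
s=arm.snapshot('top');crop(s,(130,110,400,270),3,'pics/t9.png')
"
```

```text
t 27.3 pos [0.3544 0.2566 0.2351] yaw 83.83 tilt [-0.001  0.008 -1.   ] F [ 1.24 -0.72  0.8 ] T [-0.035 -0.066 -0.023] w 0.0633 q [-0.99  0.07  0.28  2.04 -0.03  1.03  0.76]
```

View pics/s9.png

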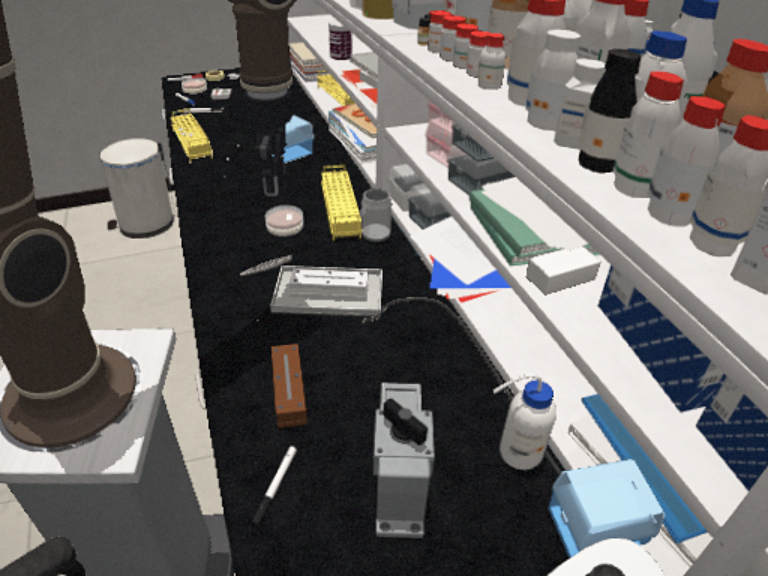

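View pics/w9.png

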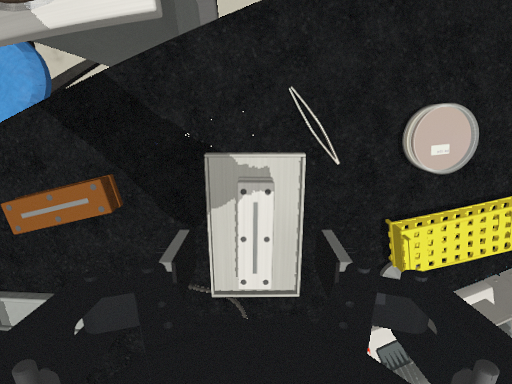

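View pics/t9.png

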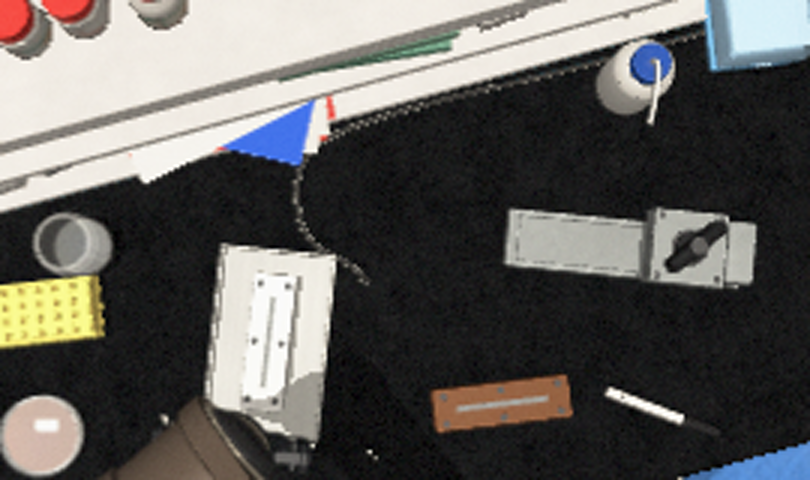

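```bash
python3 -c "
from h import *
arm.sign_off()"
```

```text
the job is handed in; nothing more can be done
```

The clamp is undone and the cassette lies flat, same side up, near the centre of the metal tray. I handed the job in at about 27.5 s of the 72 s limit.

- **Lock direction:** I first felt anticlockwise, in small steps. At about +0.33 rad the torque jumped from about 0.09 to 0.62 N m, which I took as the hard stop, so I backed off. Clockwise kept turning with only about 0.1 N m.
- **Unlocking:** It took two grasps of the T-bar. The bar ended at about −2.4 rad, past the 2.1 rad at which it is free.
- **Taking it out:** I raised the cassette 14 mm; it hung freely at about 4 N. I drew it 80 mm level along the clamp, lifted it and turned it to match the tray. I lowered it to light contact (3 N), let go, and backed the arm off so it touches nothing.
- **Last pictures:** The cassette is in the tray with its slotted face up. The bed is empty and the clamp shows no visible shift. The wash bottle and jar are standing, and the brown look-alike is where it was.

**Disagreements and limits:**
- The bar's position as felt by the gripper was about 2 mm off the camera measurement.
- The final bar angle was −2.36 rad from the arm's motion and about −2.43 rad from the top picture. Both are free of the lock.
- The keeper itself is hidden under the head, so I judged it clear from the bar angle and from the cassette lifting out freely.

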